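Rock the ferrule diverter over and feed the lot down the other chute

ROBOT

A 6-joint arm with a two-finger parallel gripper is mounted at the origin on the work surface. World frame = base frame: x ahead of the robot, y to its left, z up, the work surface at z = 0. Lengths are in m, angles in rad, forces in N, time in s.
With the tool pointing down it reaches from about 0.225 to 0.725 m from the base axis. Payload 3.1 kg.
Tool frame: the origin (TCP) lies at the very end of the fingers, on their centre line; the grasp point (between the pads) lies 19 mm behind it; x points along the fingers, y is the direction in which the jaws open and shut, and the axes are right-handed (so a half turn about x gives the same grasp; the last joint's range is limited). The gripper opens to 85 mm and grips with 20 to 120 N. Pads are 22 mm wide; open, the fingers measure 114 mm over their backs; the gripper's body (76 mm by 85 mm) begins 54 mm behind the grasp point. The pads swing forward as they close: fully open they stand 13 mm farther back than shut.
Start: joints at [1.189, 0.048, 0.099, 1.622, 0, 1.443], TCP at [0.132, 0.508, 0.231] pointing down, gripper open.
Joint ranges: [-2.91, 2.91], [-0.99, 1.94], [-1.21, 1.42], [-2.12, 2.29], [-1.49, 1.47], [-3.14, 3.14]. Speed limits (rad/s): [2.79, 2.79, 3.14, 3.14, 3.14, 3.14].

INTERFACE

Orientations are given as a unit quaternion [x, y, z, w].
In Python, from plant import bot gives the robot as it stands.
- The arm moves only by the tool drive_tool, never from a script. Its argument "rows" is text: rows parted by semicolons, each of 7 numbers parted by spaces: the shift along the tool's x, y, z in m, then the turn, a rotation vector about the tool's x, y, z in degrees, then the opening in per cent of the stroke, from 0 (shut) to 100 (fully open). A call has 1 to 5 rows; each row is the pose to reach, as a shift and turn from the pose measured when the call began, along the tool's axes at that moment; what a row does not reach only later rows make up. A row lasts 1/12 s, in which the tool goes at most 41.7 mm and 7.16 degrees, less where a joint would pass 70% of its speed; a pose out of reach is approached as far as the arm can. A call with a gripper value outside its range is refused whole. The fingers move at their own pace and stop on an object; the grip force is fixed at half the most. Time passes only in rows, so rows that repeat a pose let the fingers close. It gives the time, the measured TCP pose, the force and the opening at its end, in the units of the state.
- bot.sense(): the state, without advancing time (a new reading comes with each control period).
- bot.capture(name): name is "scene" or "top" or "wrist"; returns a dict with "color" (420x560x3 uint8, red, green, blue), "range_z" (420x560 float32, m along the optical axis (not along the pixel's ray), 0 where there is no reading), "vertical_fov" (degrees; the focal length in pixels is half the picture's height over the tangent of half this angle, whatever the lens; pixels are square), "cx", "cy" (the principal point, pixels), "dist" ([k1, k2, p1, p2, k3] as OpenCV has them; the pictures are not rectified), "xyz" and "attitude" of the camera in the world; the wrist camera has in their place "mount" (4x4, takes a point from camera to tool coordinates, whose origin is the TCP and whose axes are the tool frame's). Camera axes: x right, y down, z forward; pixel columns grow to the right and rows downward; lengths in m; the calibration is good to about 2 mm. A picture is of the moment at which its call begins: read the wrist's pose just before it.
- bot.finish_job(): hands the job in, once; it reports no verdict.
The state is a dict: "t": time; "joint_positions": joint angles; "qd": joint speeds; "joint_efforts": joint torques, N m; "tool_pos": TCP position; "tool_rot": TCP orientation; "contact_force": force on the tool from outside, world axes, zero at the start; "ft_torque": the same for the moment, N m; "grip_width": finger opening in m.
Only numpy, scipy, OpenCV 4.12 (cv2) and the standard library are available. Lean on these libraries where they do the work, as an engineer would, in place of code of your own. Each camera call takes 0.05 s, during which the arm holds its last target.

TASK

The last lot of ferrules went down the chute that the seesaw gate is tipped towards now. With your fingertips, rock the gate over to its other side, and only then push the red-knobbed cam lever over so that the three waiting white ferrules roll down the other chute into its tray; once they are all in, push the lever fully back to lock the infeed again. Do not touch the ferrules, and leave the bolts, washer, socket and plug gauge where they stand.

Things in the scene. Friction and masses are not known exactly. Their poses are not given: they have to be found in the camera images.
- sorter: Ferrule sorting chute bolted to the bench, 620 mm along its y, base plate 130 mm deep (x). Never moves. Origin on the bench straight below the middle of the gate's pivot; x points away from the operator, y to the operator's left along the chutes, z up. The offsets below are in this frame, in mm. A bearing post for the gate's shaft stands at x = -152, 113 tall.
- gate_pivot (a point): The gate's pivot axis (along x) at its middle, height 100. Ferrules that leave the infeed drop here on the gate plate, roll to whichever side is down, and run along a discharge chute (y 76 to 172 on either side) into the grey tray there.
- gate (a joint): Seesaw gate, rad: +0.34 = left (+y) side down on its stop, parts go to the left tray; -0.34 = right side down, parts go to the right tray. It starts on either stop. A steel tumbler weight (44 mm diameter, 35 mm above the pivot, x -130 to -70) flops it to one stop or the other: about 1 N down on the raised pad rocks it over, and past level it falls the rest of the way by itself.
- pad_left (a point): Centre of the top face of the left yellow finger pad (34 x 36 mm) on the gate's outside rocker bar: 100 in front (-x) of the gate plate's middle, 120 to the left of the pivot. About 159 above the bench when up, 79 when down; it turns with the gate.
- pad_right (a point): Centre of the top face of the right yellow finger pad, the same on the right (-y) side.
- infeed_lip (a point): Lower end of the infeed channel's floor, middle of its width (y = 20, height 150). The channel, 62 wide outside, runs from here to the left to y = 170, its floor rising 12 degrees to height 182; its side walls rise 22 above the floor, and two keeper strips lie 38 above it over the ferrules (top at height 222 at the left end). A deflector plate stands opposite at y = -22, top at 195, with side plates between.
- lever (a joint): Cam lever that locks the infeed, rad. 0 = closed: handle leans 35 degrees from upright towards -y, its tongue hangs in the channel and holds the ferrules. 1.4 = fully open: handle leans 45 degrees towards +y, tongue up clear; ferrules pass only above about 1.2. Its shaft lies along x at y = 52, height 207; brackets beside it reach height 218. Stays where left; 1 N at the knob moves it, though a brisk first touch can read 10 N.
- lever_knob (a point): Centre of the red ball (24 mm diameter) at the end of the lever's handle (10 mm round bar), 85 mm from the lever's shaft, over the middle of the channel's width (x = 0).
- tray_left (a point): Centre of the inner floor of the left grey tray, axes as the sorter's. Inside 84 mm along x, 126 mm along y; walls rise 52 mm above the floor (29 mm on the chute's side).
- tray_right (a point): Centre of the inner floor of the right grey tray, same sizes.
- ferrule1: White insulating ferrule (bush), 32 mm diameter, 50 mm long, about 45 g, lying across the infeed next to the lever's tongue. Origin at its centre, x along its axis.
- ferrule2: White ferrule, the same, second in the row. Origin at its centre.
- ferrule3: White ferrule, the same, last in the row. Origin at its centre.
- bolt1: Black fishplate bolt stood on its hexagon head, 125 mm tall, head 41 mm across, on the bench near the sorter. Origin under its centre. Leave it alone.
- bolt2: Black fishplate bolt, the same, on the bench in front of the right tray. Leave it alone.
- bolt3: Black fishplate bolt, the same, on the bench in front of the left tray. Leave it alone.
- spring_washer: Bronze-coloured spring washer, 44 mm outside, 6 mm thick, lying flat in front of the chutes. Origin under its centre. Leave it alone.
- socket: Matte steel torque socket, 48 mm diameter, 75 mm tall, standing on the bench near the sorter. Leave it alone.
- plug_gauge: Blue plug gauge, 40 mm diameter foot, 115 mm tall, standing on the bench near the sorter. Leave it alone.
Mind the look-alikes: they are no part of the job. What is shaped like the ferrule2 but pink or yellow is not meant.

How it is judged:
By the outcome, as a careful person would: the job done as asked, in the order asked, and still so for the second after the job is handed in, with the robot touching nothing.
It also fails if it takes over 58 s, if anything falls off the work surface, if the arm or the gripper's body presses on something with over 40 N, if the wrist force passes 120 N, or if a joint passes its speed limit or range.

## Working session

There is one attempt and no reset: what is moved stays moved. The work goes in short steps, Python scripts to look and compute and a tool call to move; the robot and the scene stay as the last step left them, time stands still between calls to the robot, and variables do not carry over. Pictures are saved under pics/ and viewed, and the job is handed in when it is done.

Besides the shell and the picture viewer there is one more tool, called after "Request:" by a JSON object that holds its "api" and its "payload". drive_tool: Moves the arm, as the interface text tells. Its arguments: {"type":"object","properties":{"rows":{"type":"string"}},"required":["rows"]}

```bash
mkdir -p pics; ls
cat > h.py <<'E'
import numpy as np, cv2, pickle
from scipy.spatial.transform import Rotation as R
from plant import bot
def cam(name):
    s=bot.sense(); c=bot.capture(name)
    H=c['color'].shape[0]; f=H/2/np.tan(np.radians(c['vertical_fov'])/2)
    c['K']=np.array([[f,0,c['cx']],[0,f,c['cy']],[0,0,1]])
    if 'mount' in c:
        T=np.eye(4);T[:3,:3]=R.from_quat(s['tool_rot']).as_matrix();T[:3,3]=s['tool_pos'];T=T@np.array(c['mount'])
    else:
        T=np.eye(4);a=np.array(c['attitude']);T[:3,:3]=R.from_quat(a).as_matrix() if a.size==4 else a.reshape(3,3);T[:3,3]=c['xyz']
    c['T']=T; c['s']=s
    return c
def save(c,fn,crop=None,k=1):
    im=c['color'][:,:,::-1]
    if crop: x0,y0,x1,y1=crop; im=im[y0:y1,x0:x1]
    cv2.imwrite('pics/'+fn,cv2.resize(im,None,fx=k,fy=k,interpolation=cv2.INTER_CUBIC))
def ray(c,u,v):
    p=cv2.undistortPoints(np.array([[[u,v]]],float),c['K'],np.array(c['dist'],float))[0,0]
    return np.array([p[0],p[1],1.])
def pt(c,u,v,w=2):
    z=c['range_z'][int(v)-w:int(v)+w+1,int(u)-w:int(u)+w+1]; z=np.median(z[z>0])
    return (c['T']@np.append(ray(c,u,v)*z,1))[:3]
def atz(c,u,v,h):
    d=c['T'][:3,:3]@ray(c,u,v); o=c['T'][:3,3]; return o+d*(h-o[2])/d[2]
def proj(c,P):
    P=np.atleast_2d(P); Ti=np.linalg.inv(c['T'])
    return cv2.projectPoints(P,cv2.Rodrigues(Ti[:3,:3])[0],Ti[:3,3],c['K'],np.array(c['dist'],float))[0][:,0]
E
python3 - <<'E'
from h import *
for n in ['scene','top']:
    c=cam(n); save(c,n+'0.png',k=1.4); pickle.dump(c,open(n+'0.pkl','wb')); print(n,c['T'].round(3).tolist(),c['dist'])
print(bot.sense())
E
```

```text
pics
scene [[-0.873, 0.389, -0.294, 0.823], [0.487, 0.703, -0.518, 0.594], [0.005, -0.596, -0.803, 1.025], [0.0, 0.0, 0.0, 1.0]] [-0.06965952  0.          0.          0.          0.        ]
top [[0.018, -0.997, 0.079, 0.457], [-1.0, -0.016, 0.025, 0.04], [-0.023, -0.079, -0.997, 1.218], [0.0, 0.0, 0.0, 1.0]] [0.05475052 0.         0.         0.         0.        ]
{'t': 0.1, 'joint_positions': array([ 1.18920902e+00,  4.87168694e-02,  9.77191369e-02,  1.62200408e+00,
       -4.97459472e-05,  1.44302846e+00]), 'qd': array([-2.05945028e-03, -1.75229300e-03,  3.91218718e-03,  4.82613022e-04,
       -1.28273459e-04,  1.34782001e-05]), 'joint_efforts': array([ 3.04872410e-03, -3.39852655e+01,  3.20934963e+01,  1.58198155e-02,
       -4.00556951e-05, -6.15507687e-06]), 'tool_pos': array([0.13162711, 0.50764531, 0.23019559]), 'tool_rot': array([ 0.08873892,  0.70159906, -0.09025699,  0.70124021]), 'contact_force': array([-0.20800703, -0.747111  , -0.19237684]), 'ft_torque': array([0.0178978 , 0.01783974, 0.03918585]), 'grip_width': 0.08548300544970786}
```

View pics/scene0.png

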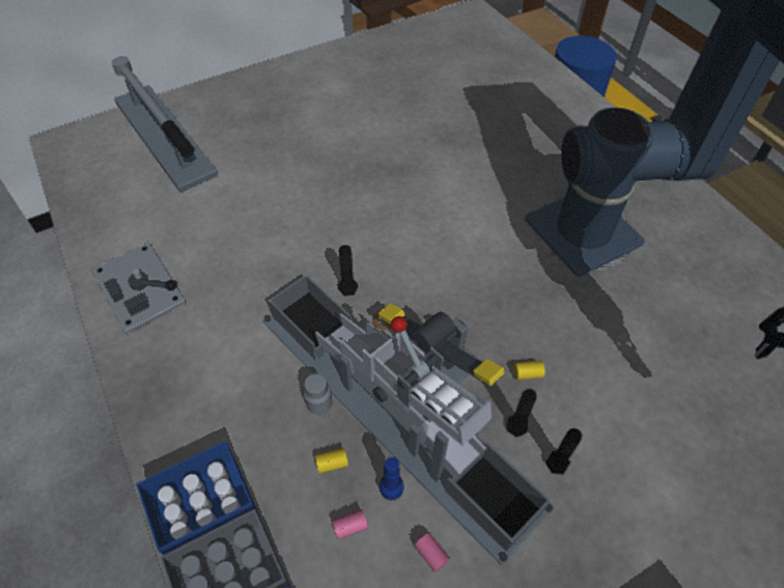

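View pics/top0.png

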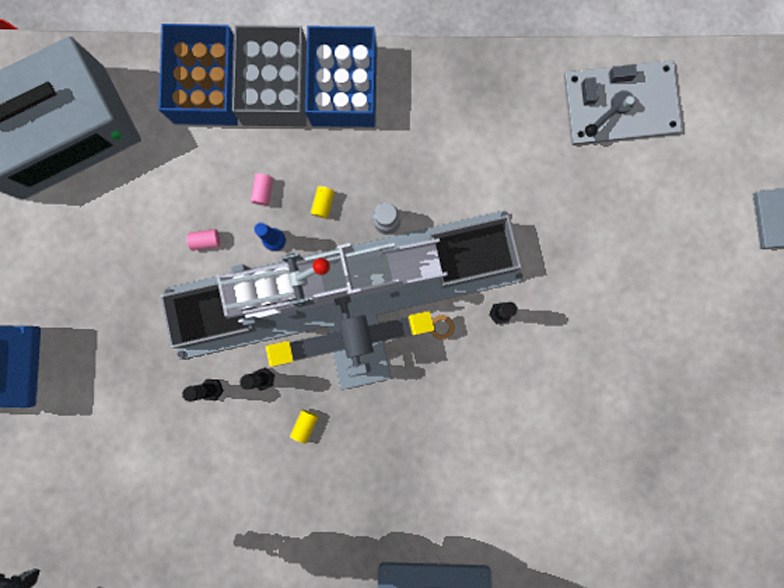

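The scene view shows the sorter with the red knob at (399,325) and the yellow pads at (488,372) and (391,314). In the top view the knob is at (321,266), the left pad at (280,352) and the right pad at (421,323). The loose yellow cylinders are at (303,426) and (322,200), the pink ones at (262,188) and (203,239). The three white ferrules in the infeed are at x about 243–290, y about 285. The boxed white parts at (340,75) are look-alikes.

Run:
```python
from h import *
for n,d in {'top':{'padL':(280,352),'padR':(421,323),'knob':(321,266),'bar_mid':(356,335),'bolt1':(262,378),'bolt3':(200,390),'boltR':(503,312),'washer':(442,327),'yel':(303,426),'trayRcorner':(504,215),'trayLfront':(183,352),'f1':(288,285),'f2':(266,288),'f3':(244,292),'plug':(265,232),'sock':(386,215)},'scene':{'padL':(488,372),'padR':(391,314),'knob':(399,325),'f1':(430,385)}}.items():
    c=pickle.load(open(n+'0.pkl','rb'))
    for k,(u,v) in d.items(): print(n,k,(1000*pt(c,u/1.4,v/1.4,1)).round(0))
c=pickle.load(open('top0.pkl','rb')); save(c,'topcrop.png',(110,140,400,300),2.7)
c=pickle.load(open('scene0.pkl','rb')); save(c,'scenecrop.png',(180,170,410,400),2.6)
```

```text
top padL [452. 247. 158.]
top padR [504.  29.  82.]
top knob [571. 169. 289.]
top bar_mid [481. 130. 155.]
top bolt1 [408. 292.  69.]
top bolt3 [390. 382. 111.]
top boltR [ 522. -101.  122.]
top washer [501.  -9.   1.]
top yel [327. 227.  33.]
top trayRcorner [ 700. -115.   15.]
top trayLfront [449. 446.  10.]
top f1 [553. 231. 195.]
top f2 [548. 262. 200.]
top f3 [540. 293. 207.]
top plug [646. 285. 117.]
top sock [685.  91.  76.]
scene padL [453. 253. 159.]
scene padR [507.  37.  81.]
scene knob [574. 178. 284.]
scene f1 [555. 242. 192.]
```

View pics/topcrop.png

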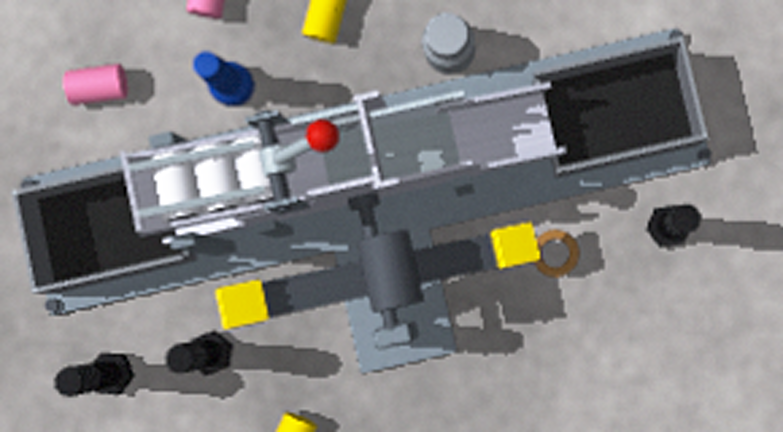

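View pics/scenecrop.png

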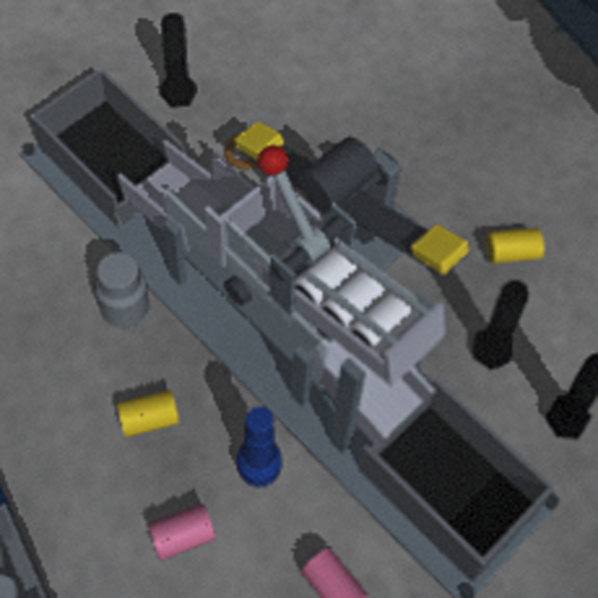

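```bash
cat > fit.py <<'E'
from h import *
from scipy.optimize import least_squares
def centroid(c,u,v,r,hsvlo,hsvhi):
    hsv=cv2.cvtColor(c['color'],cv2.COLOR_RGB2HSV)
    m=cv2.inRange(hsv,hsvlo,hsvhi)
    n,l,st,ce=cv2.connectedComponentsWithStats(m)
    b=[(np.hypot(*(ce[i]-(u,v))),i) for i in range(1,n) if st[i][4]>15]
    i=min(b)[1]; return ce[i],st[i]
a=0.34
cs={n:pickle.load(open(n+'0.pkl','rb')) for n in('top','scene')}
obs=[]
Y=((22,150,90),(35,255,255)); Rd=((0,150,90),(8,255,255))
loc={'L':(-100,113.1-6.7,159-1),'R':(-100,-119.8,79-1),'K':(0,52-85*np.sin(np.radians(35)),207+85*np.cos(np.radians(35)))}
for n,g in {'top':dict(L=(280,352),R=(421,323),K=(321,266)),'scene':dict(L=(488,372),R=(391,314),K=(399,325))}.items():
    for k,(u,v) in g.items():
        ce,st=centroid(cs[n],u/1.4,v/1.4,20,*(Rd if k=='K' else Y)); print(n,k,ce,st); obs.append((n,k,ce))
def f(p):
    r=R.from_euler('z',p[2]).as_matrix(); o=[]
    for n,k,ce in obs:
        o.append(proj(cs[n],r@(np.array(loc[k])/1000)+[p[0],p[1],0])[0]-ce)
    return np.ravel(o)
s=least_squares(f,[.56,.17,.24]); print(s.x,np.degrees(s.x[2]),s.fun.reshape(-1,2).round(1))
np.save('pose.npy',s.x)
r=R.from_euler('z',s.x[2]).as_matrix()
W=lambda P:r@(np.array(P)/1000.)+[s.x[0],s.x[1],0]
for k,P in loc.items(): print(k,W(P).round(4))
for n in cs:
    im=cv2.resize(cs[n]['color'][:,:,::-1],None,fx=1.4,fy=1.4)
    segs=[]
    for sx in(-31,31): segs+= [((sx,20,150),(sx,170,182)),((sx,20,172),(sx,170,204))]
    segs+=[((-65,-310,0),(-65,310,0)),((-65,310,0),(65,310,0)),((65,310,0),(65,-310,0)),((65,-310,0),(-65,-310,0)),((0,52,207),loc['K']),((-100,106,159),(-100,-120,79)),((-152,0,0),(-152,0,113)),((-31,-22,195),(31,-22,195))]
    for A,B in segs:
        q=proj(cs[n],np.array([W(A),W(B)]))*1.4
        cv2.line(im,tuple(q[0].astype(int).tolist()),tuple(q[1].astype(int).tolist()),(0,255,0),1)
    cv2.imwrite(f'pics/ov_{n}.png',im)
E
python3 fit.py
```

```text
top L [199.23106061 252.24242424] [190 244  20  18 264]
top R [300.4137931  230.47413793] [292 222  18  18 232]
top K [228.84615385 189.68269231] [224 184  11  12 104]
scene L [348.78333333 265.3375    ] [338 257  22  18 240]
scene R [278.80851064 223.21985816] [270 217  19  14 141]
scene K [284.86419753 231.7037037 ] [280 227  11  10  81]
[0.57318587 0.16971567 0.23755147] 13.610696728266312 [[-0.7 -0.1]
 [-0.1  0.3]
 [-0.9  0.4]
 [-0.5 -1. ]
 [-0.1 -0.6]
 [-0.7  0.1]]
L [0.451  0.2496 0.158 ]
R [0.5042 0.0297 0.078 ]
K [0.5724 0.1729 0.2766]
```

View pics/ov_top.png

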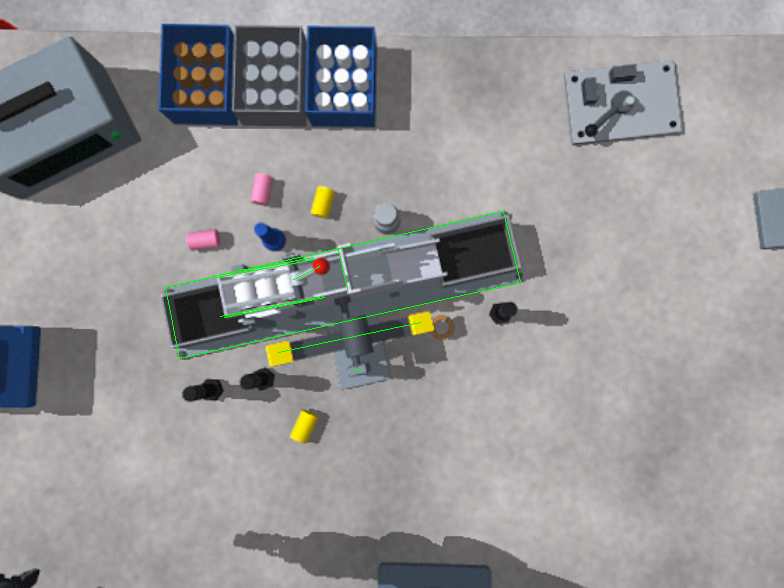

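View pics/ov_scene.png

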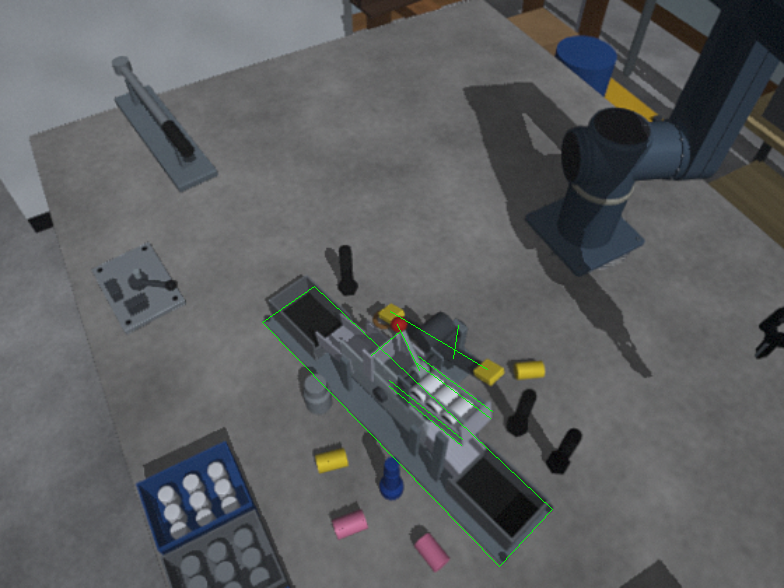

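```bash
cat > go.py <<'E'
import sys
from h import *
# usage: go.py x y z(mm, sorter frame) [yawmode]: prints shift in present tool axes to reach with tool axes aligned
p=np.load('pose.npy'); Rs=R.from_euler('z',p[2]).as_matrix()
s=bot.sense(); Rt=R.from_quat(s['tool_rot']).as_matrix()
t0=np.array([p[0],p[1],0])
print('t',round(s['t'],2),'sorter-frame TCP',(1000*Rs.T@(s['tool_pos']-t0)).round(1),'F(sorter)',(Rs.T@s['contact_force']).round(2),'w',round(s['grip_width'],4))
print('tool axes in sorter (cols):\n',(Rs.T@Rt).round(3))
def tgt(P):
    return Rt.T@(Rs@(np.array(P,float)/1000)+t0-s['tool_pos'])
if len(sys.argv)>3:
    print('shift',tgt([float(v) for v in sys.argv[1:4]]).round(4))
# aligned choices: tool x down; tool y along +-sorter x / y
for nm,y in dict(px=(1,0,0),mx=(-1,0,0),py=(0,1,0),my=(0,-1,0)).items():
    x=np.array([0,0,-1.]);y=np.array(y,float);D=Rs@np.c_[x,y,np.cross(x,y)]
    print(nm,np.degrees(R.from_matrix(Rt.T@D).as_rotvec()).round(2))
E
python3 go.py -106 112 200; python3 -c "
from h import *
c=cam('wrist');print(np.array(c['mount']).round(3));save(c,'w0.png')"
```

```text
t 0.1 sorter-frame TCP [-349.6  432.3  230.2] F(sorter) [-0.38 -0.68 -0.19] w 0.0855
tool axes in sorter (cols):
 [[-0.001  0.472  0.882]
 [-0.002  0.882 -0.472]
 [-1.    -0.002 -0.   ]]
shift [ 0.0305 -0.1674  0.366 ]
px [6.185e+01 6.000e-02 1.200e-01]
mx [-1.1815e+02 -1.4000e-01  6.0000e-02]
py [-28.15  -0.04   0.12]
my [1.5185e+02 1.6000e-01 6.0000e-02]
[[-0.    -0.277  0.961 -0.143]
 [ 1.    -0.     0.    -0.001]
 [ 0.     0.961  0.277 -0.07 ]
 [ 0.     0.     0.     1.   ]]
```

Request:
{"api": "drive_tool", "payload": {"rows": "0 -0.017 0.036 -7 0 0 0; 0 -0.034 0.073 -14 0 0 0; 0 -0.05 0.11 -21 0 0 0; 0 -0.067 0.146 -28.15 0 0 0; 0 -0.084 0.183 -28.15 0 0.1 0"}}

```text
t: 0.57
tool_pos: [0.278, 0.3879, 0.2301]
tool_rot: [-0.086, 0.702, 0.086, 0.701]
contact_force: [0.4, -0.2, 0.3]
grip_width: 0.0254
```

```bash
python3 go.py -106 112 200
```

```text
t 0.57 sorter-frame TCP [-235.5  281.5  230.1] F(sorter) [ 0.35 -0.25  0.28] w 0.0254
tool axes in sorter (cols):
 [[-0.001 -0.006  1.   ]
 [ 0.     1.     0.006]
 [-1.     0.    -0.001]]
shift [ 0.0298 -0.1703  0.1285]
px [ 9.035e+01 -8.000e-02  4.000e-02]
mx [-8.965e+01 -4.000e-02 -8.000e-02]
py [ 0.35 -0.07 -0.02]
my [-1.7965e+02  4.0000e-02 -1.2000e-01]
```

Request:
{"api": "drive_tool", "payload": {"rows": "0 -0.034 0.026 0.35 0 0 0; 0 -0.068 0.051 0.35 0 0 0; 0 -0.102 0.077 0.35 0 0 0; 0 -0.136 0.103 0.35 0 0 0; 0 -0.17 0.1285 0.35 0 0 0"}}

```text
t: 0.98
tool_pos: [0.4405, 0.2558, 0.2295]
tool_rot: [-0.084, 0.703, 0.084, 0.702]
contact_force: [0.4, 0.5, 0.1]
grip_width: -0.0
```

Request:
{"api": "drive_tool", "payload": {"rows": "0 0 0 0 0 0 0; 0 0 0 0 0 0 0"}}

```text
t: 1.15
tool_pos: [0.4417, 0.2539, 0.2286]
tool_rot: [-0.082, 0.704, 0.082, 0.701]
contact_force: [-0.5, -0.1, -0.1]
grip_width: 0.0001
```

```bash
python3 go.py -106 112 200; python3 -c "
from h import *
c=cam('wrist');save(c,'w1.png');c=cam('scene');save(c,'s1.png',(180,120,410,350),2.5)"
```

```text
t 1.15 sorter-frame TCP [-108.   112.8  228.6] F(sorter) [-0.5   0.02 -0.14] w 0.0001
tool axes in sorter (cols):
 [[-0.003  0.005  1.   ]
 [ 0.     1.    -0.005]
 [-1.     0.    -0.003]]
shift [ 0.0286 -0.0008  0.0021]
px [89.72 -0.16  0.13]
mx [-90.28  -0.13  -0.16]
py [-0.28 -0.19 -0.02]
my [ 1.7972e+02 -3.0000e-02  3.0000e-01]
```

View pics/w1.png

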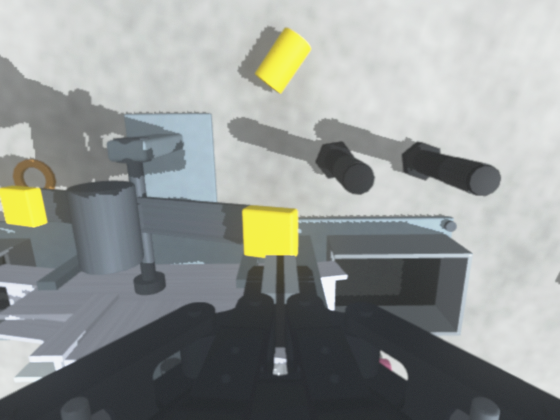

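View pics/s1.png

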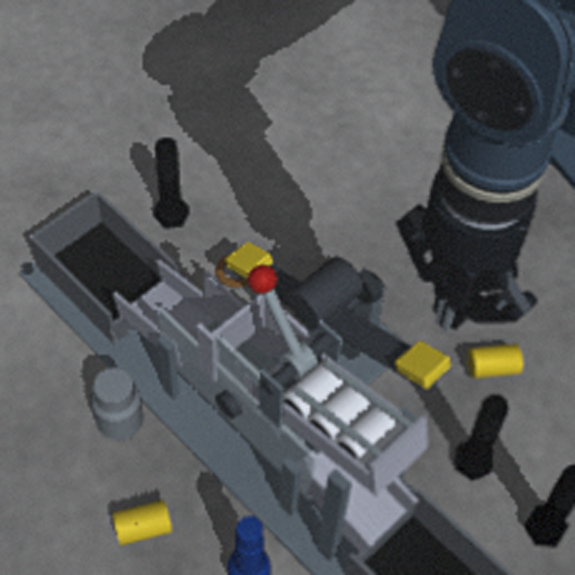

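The wrist view shows the shut fingers at (280,260), just above the left pad at (270,230). bolt1 at (350,170) and bolt3 at (480,175) are well clear. Next I press down.

Request:
{"api": "drive_tool", "payload": {"rows": "0.015 0 0.001 0 0 0 0; 0.03 0 0.001 0 0 0 0; 0.045 0 0.001 0 0 0 0; 0.055 0 0.001 0 0 0 0; 0.062 0 0.001 0 0 0 0"}}

```text
t: 1.67
tool_pos: [0.4389, 0.2572, 0.1658]
tool_rot: [-0.084, 0.704, 0.085, 0.7]
contact_force: [-0.6, -0.0, 0.6]
grip_width: 0.0002
```

Request:
{"api": "drive_tool", "payload": {"rows": "0.004 0 0 0 0 0 0; 0.01 0 0 0 0 0 0; 0.016 0 0 0 0 0 0; 0.022 0 0 0 0 0 0; 0.028 0 0 0 0 0 0"}}

```text
t: 2.08
tool_pos: [0.439, 0.2573, 0.1377]
tool_rot: [-0.084, 0.704, 0.085, 0.701]
contact_force: [0.9, 0.5, 0.3]
grip_width: -0.0002
```

```bash
python3 go.py -106 112 110;python3 -c "
from h import *
c=cam('wrist');save(c,'w2.png')"
```

```text
t 2.08 sorter-frame TCP [-109.8  116.7  137.7] F(sorter) [0.97 0.23 0.35] w -0.0002
tool axes in sorter (cols):
 [[-0.004 -0.002  1.   ]
 [ 0.001  1.     0.002]
 [-1.     0.001 -0.004]]
shift [ 0.0277 -0.0048  0.0039]
px [90.13 -0.24  0.14]
mx [-89.87  -0.14  -0.24]
py [ 0.13 -0.24 -0.06]
my [-1.7987e+02  1.0000e-01 -3.7000e-01]
```

View pics/w2.png

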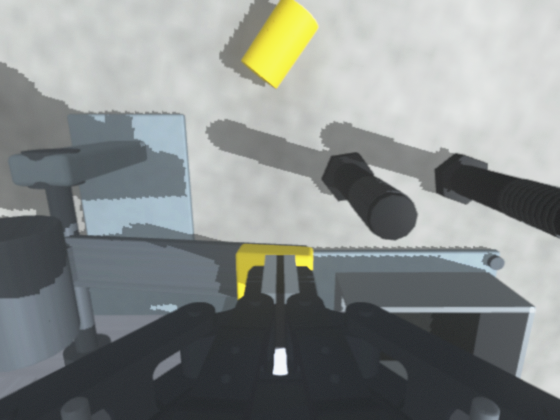

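The fingertips are centred on the pad at (275,270), and the gate is already being pressed. I continue down.

Request:
{"api": "drive_tool", "payload": {"rows": "0.006 0 0.002 0 0 0 0; 0.012 0 0.002 0 0 0 0; 0.018 0 0.002 0 0 0 0; 0.024 0 0.002 0 0 0 0; 0.03 0 0.002 0 0 0 0"}}

```text
t: 2.55
tool_pos: [0.4398, 0.2572, 0.1053]
tool_rot: [-0.085, 0.705, 0.084, 0.699]
contact_force: [0.5, -0.9, -0.5]
grip_width: 0.0002
```

Request:
{"api": "drive_tool", "payload": {"rows": "0.002 0 0 0 0 0 0; 0.004 0 0 0 0 0 0; 0.004 0 0 0 0 0 0; 0.004 0 0 0 0 0 0; 0.004 0 0 0 0 0 0"}}

```text
t: 2.97
tool_pos: [0.4401, 0.2573, 0.1017]
tool_rot: [-0.085, 0.704, 0.084, 0.7]
contact_force: [-0.1, 0.4, -0.3]
grip_width: 0.0001
```

```bash
python3 go.py -106 112 110;python3 -c "
from h import *
c=cam('scene');save(c,'s3.png',(180,120,410,350),2.5)"
```

```text
t 2.97 sorter-frame TCP [-108.8  116.5  101.7] F(sorter) [-0.05  0.39 -0.3 ] w 0.0001
tool axes in sorter (cols):
 [[-0.006 -0.002  1.   ]
 [ 0.001  1.     0.002]
 [-1.     0.001 -0.006]]
shift [-0.0083 -0.0045  0.0027]
px [90.11 -0.32  0.26]
mx [-89.89  -0.26  -0.32]
py [ 0.11 -0.37 -0.04]
my [-1.7988e+02  6.0000e-02 -5.8000e-01]
```

View pics/s3.png

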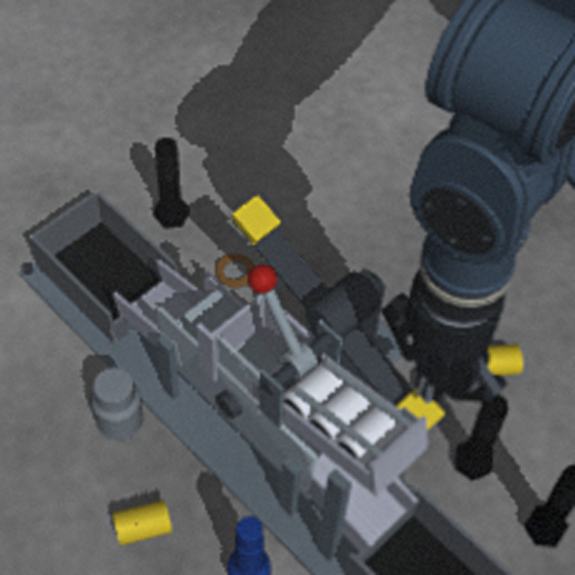

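The gate has flopped over: the right pad is now raised at (256,220) and the left pad is down at (422,410). I lift and go to the −y side of the knob.

Request:
{"api": "drive_tool", "payload": {"rows": "-0.04 0 0 0 0 0 0; -0.08 0 0 0 0 0 0; -0.12 0 0 0 0 0 0; -0.16 0 0 0 0 0 0; -0.2 0 0 0 0 0 0"}}

```text
t: 3.43
tool_pos: [0.4411, 0.2574, 0.3041]
tool_rot: [-0.084, 0.704, 0.085, 0.7]
contact_force: [1.3, 0.6, 0.5]
grip_width: 0.0002
```

Request:
{"api": "drive_tool", "payload": {"rows": "-0.015 -0.033 0.022 0 0 0 0; -0.015 -0.066 0.044 0 0 0 0; -0.015 -0.1 0.066 0 0 0 0; -0.015 -0.133 0.088 0 0 0 0; -0.015 -0.166 0.11 0 0 0 0"}}

```text
t: 3.85
tool_pos: [0.5888, 0.121, 0.3193]
tool_rot: [-0.085, 0.703, 0.085, 0.701]
contact_force: [1.6, 1.2, 0.7]
grip_width: 0.0001
```

```bash
python3 go.py 0 -48 262
```

```text
t 3.85 sorter-frame TCP [  3.7 -51.1 319.3] F(sorter) [1.81 0.84 0.68] w 0.0001
tool axes in sorter (cols):
 [[-0.003 -0.002  1.   ]
 [ 0.001  1.     0.002]
 [-1.     0.001 -0.003]]
shift [ 0.0573  0.003  -0.0035]
px [90.13 -0.18  0.12]
mx [-89.87  -0.12  -0.18]
py [ 0.13 -0.19 -0.03]
my [-1.7987e+02  5.0000e-02 -3.0000e-01]
```

Request:
{"api": "drive_tool", "payload": {"rows": "0.015 0 -0.003 0 0 0 0; 0.03 0 -0.004 0 0 0 0; 0.045 0 -0.004 0 0 0 0; 0.057 0 -0.004 0 0 0 0; 0.057 0 -0.004 0 0 0 0"}}

```text
t: 4.27
tool_pos: [0.5837, 0.1197, 0.2592]
tool_rot: [-0.084, 0.705, 0.085, 0.699]
contact_force: [-0.5, -1.4, -0.4]
grip_width: 0.0001
```

```bash
python3 go.py 0 -48 262;python3 -c "
from h import *
c=cam('scene');save(c,'s4.png',(180,120,410,350),2.5);c=cam('wrist');save(c,'w4.png')"
```

```text
t 4.27 sorter-frame TCP [ -1.6 -51.1 259.2] F(sorter) [-0.78 -1.24 -0.39] w 0.0001
tool axes in sorter (cols):
 [[-0.008 -0.002  1.   ]
 [ 0.001  1.     0.002]
 [-1.     0.001 -0.008]]
shift [-0.0028  0.0031  0.0016]
px [90.11 -0.44  0.31]
mx [-89.89  -0.31  -0.44]
py [ 0.11 -0.48 -0.08]
my [-1.7989e+02  1.3000e-01 -7.6000e-01]
```

View pics/s4.png

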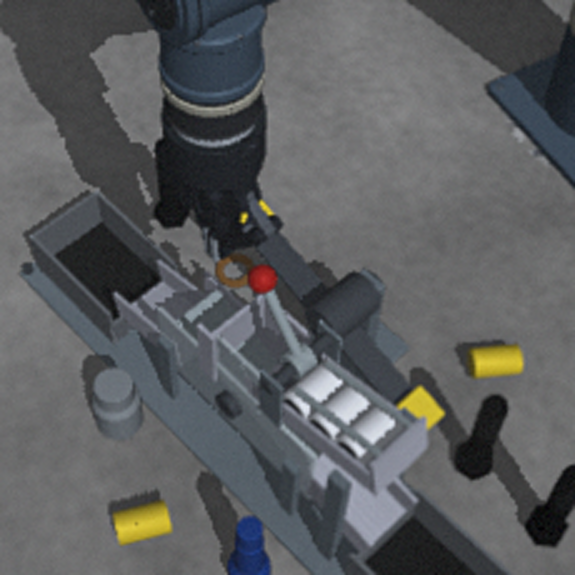

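View pics/w4.png

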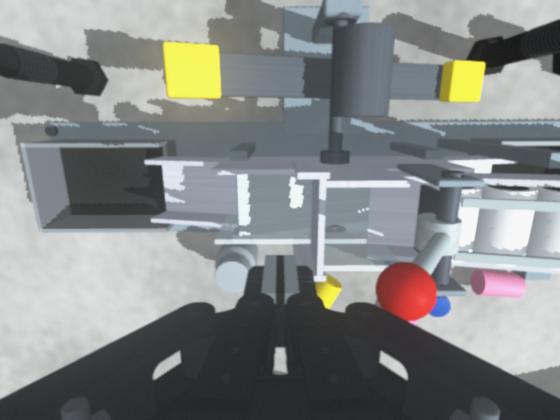

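The fingers are at (280,300) in the wrist view, level with the red knob at (405,290) and on its −y side. I push towards +y.

Request:
{"api": "drive_tool", "payload": {"rows": "-0.002 0.006 0.002 0 -0.4 0 0; -0.002 0.012 0.002 0 -0.4 0 0; -0.002 0.017 0.002 0 -0.4 0 0; -0.002 0.021 0.002 0 -0.4 0 0; -0.002 0.025 0.002 0 -0.4 0 0"}}

```text
t: 4.78
tool_pos: [0.5805, 0.1456, 0.2649]
tool_rot: [-0.084, 0.701, 0.085, 0.703]
contact_force: [0.1, -0.3, 0.1]
grip_width: -0.0001
```

Request:
{"api": "drive_tool", "payload": {"rows": "0 0.004 0 0 0 0 0; 0 0.008 0 0 0 0 0; 0 0.012 0 0 0 0 0; 0 0.017 0 0 0 0 0; 0 0.022 0 0 0 0 0"}}

```text
t: 5.2
tool_pos: [0.5751, 0.1674, 0.265]
tool_rot: [-0.084, 0.701, 0.085, 0.703]
contact_force: [-0.5, -1.5, 1.3]
grip_width: 0.0
```

Request:
{"api": "drive_tool", "payload": {"rows": "0 0.006 0 0 0 0 0; 0 0.012 0 0 0 0 0; 0 0.018 0 0 0 0 0; 0 0.024 0 0 0 0 0; 0 0.03 0 0 0 0 0"}}

```text
t: 5.62
tool_pos: [0.5676, 0.1973, 0.2648]
tool_rot: [-0.084, 0.701, 0.085, 0.703]
contact_force: [0.3, -1.1, 0.6]
grip_width: 0.0001
```

```bash
python3 go.py 0 -48 262;python3 -c "
from h import *
c=cam('wrist');save(c,'w5.png')"
```

```text
t 5.62 sorter-frame TCP [  1.1  28.1 264.8] F(sorter) [-0.   -1.11  0.61] w 0.0001
tool axes in sorter (cols):
 [[ 0.004 -0.003  1.   ]
 [ 0.001  1.     0.003]
 [-1.     0.001  0.004]]
shift [ 0.0027 -0.0761 -0.0014]
px [90.17  0.11 -0.21]
mx [-89.83   0.21   0.11]
py [ 0.17  0.2  -0.06]
my [-1.7983e+02  1.0000e-01  3.2000e-01]
```

View pics/w5.png

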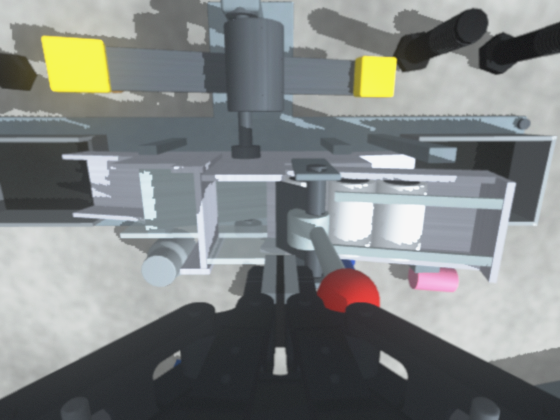

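The knob at (350,290) is moving with the fingers and the force is only about 1 N. I continue.

Request:
{"api": "drive_tool", "payload": {"rows": "0.001 0.008 -0.001 0 0 0 0; 0.002 0.016 -0.001 0 0 0 0; 0.003 0.024 -0.001 0 0 0 0; 0.004 0.032 -0.001 0 0 0 0; 0.004 0.038 -0.001 0 0 0 0"}}

```text
t: 6.08
tool_pos: [0.5567, 0.2361, 0.2601]
tool_rot: [-0.085, 0.701, 0.086, 0.703]
contact_force: [0.4, -0.3, -1.2]
grip_width: -0.0
```

Request:
{"api": "drive_tool", "payload": {"rows": "0 0.005 0 0 0 0 0; 0 0.01 0 0 0 0 0; 0 0.014 0 0 0 0 0; 0 0.017 0 0 0 0 0; 0 0.019 0 0 0 0 0"}}

```text
t: 6.5
tool_pos: [0.5524, 0.2534, 0.2602]
tool_rot: [-0.086, 0.701, 0.085, 0.703]
contact_force: [1.4, -6.3, -0.8]
grip_width: -0.0001
```

```bash
python3 go.py 0 -48 262;python3 -c "
from h import *
c=cam('wrist');save(c,'w6.png');c=cam('scene');save(c,'s6.png',(180,120,410,400),2.2)"
```

```text
t 6.5 sorter-frame TCP [ -0.5  86.2 260.2] F(sorter) [-0.17 -6.47 -0.79] w -0.0001
tool axes in sorter (cols):
 [[ 0.002 -0.004  1.   ]
 [-0.001  1.     0.004]
 [-1.    -0.001  0.002]]
shift [-0.0017 -0.1342 -0.    ]
px [ 9.025e+01  1.600e-01 -4.000e-02]
mx [-8.975e+01  4.000e-02  1.600e-01]
py [0.25 0.13 0.08]
my [-1.7975e+02 -1.2000e-01  2.0000e-01]
```

View pics/w6.png

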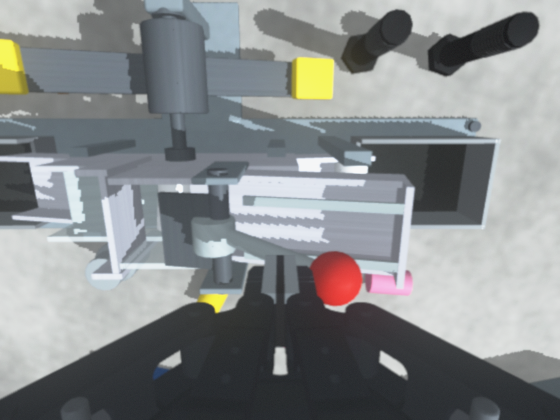

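View pics/s6.png

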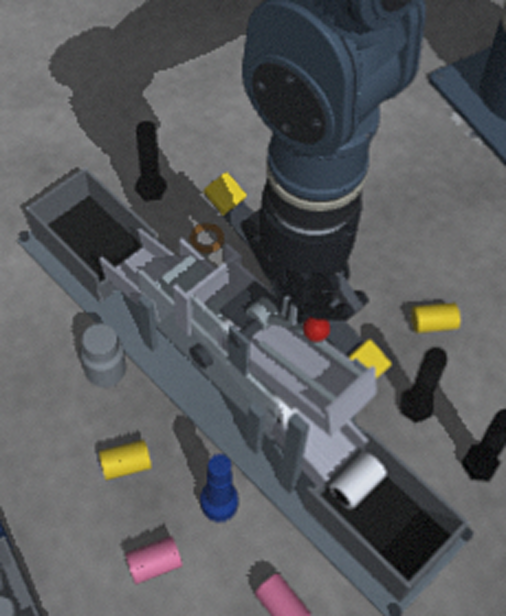

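The lever is on its open stop with the knob at (335,278), and the infeed channel is empty. One ferrule is entering the left tray at (358,480) in the scene crop, with the others behind it. I back off, lift, and cross to the +y side of the knob.

Request:
{"api": "drive_tool", "payload": {"rows": "0 -0.01 0 0 0 0 0; -0.01 -0.015 0 0 0 0 0; -0.03 -0.015 0 0 0 0 0; -0.05 -0.015 0 0 0 0 0; -0.07 -0.015 0 0 0 0 0"}}

```text
t: 7.02
tool_pos: [0.5558, 0.2384, 0.3319]
tool_rot: [-0.085, 0.701, 0.085, 0.703]
contact_force: [-1.1, 0.1, 0.5]
grip_width: -0.0001
```

Request:
{"api": "drive_tool", "payload": {"rows": "0 0.02 0 0 0 0 0; 0 0.04 0 0 0 0 0; 0 0.06 0 0 0 0 0; 0 0.08 0 0 0 0 0; 0 0.09 0 0 0 0 0"}}

```text
t: 7.43
tool_pos: [0.5338, 0.3278, 0.3331]
tool_rot: [-0.084, 0.701, 0.087, 0.703]
contact_force: [0.3, -0.1, -0.7]
grip_width: 0.0001
```

```bash
python3 go.py 0 160 258;python3 -c "
from h import *
c=cam('top');save(c,'t7.png',(110,140,400,300),2.7);c=cam('scene');save(c,'s7.png',(180,120,410,400),2.2)"
```

```text
t 7.43 sorter-frame TCP [ -1.1 162.9 333.1] F(sorter) [ 0.31 -0.15 -0.73] w 0.0001
tool axes in sorter (cols):
 [[ 0.004 -0.004  1.   ]
 [ 0.003  1.     0.004]
 [-1.     0.003  0.004]]
shift [ 0.075  -0.0031  0.0008]
px [ 9.025e+01  3.000e-02 -3.300e-01]
mx [-8.975e+01  3.300e-01  3.000e-02]
py [ 0.25  0.23 -0.19]
my [-179.75    0.3     0.36]
```

View pics/t7.png

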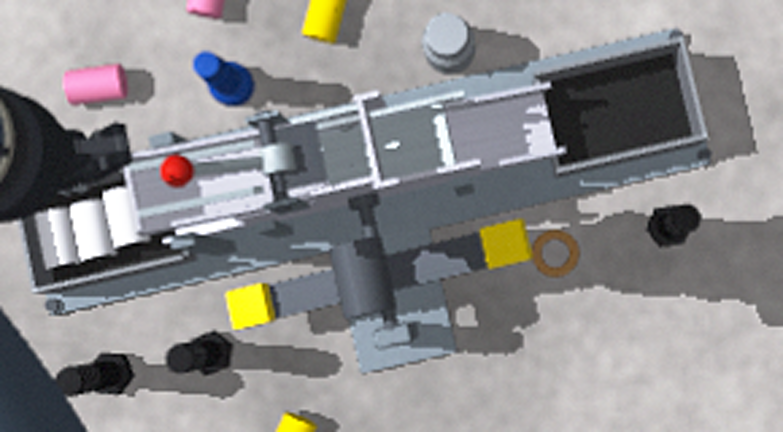

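View pics/s7.png

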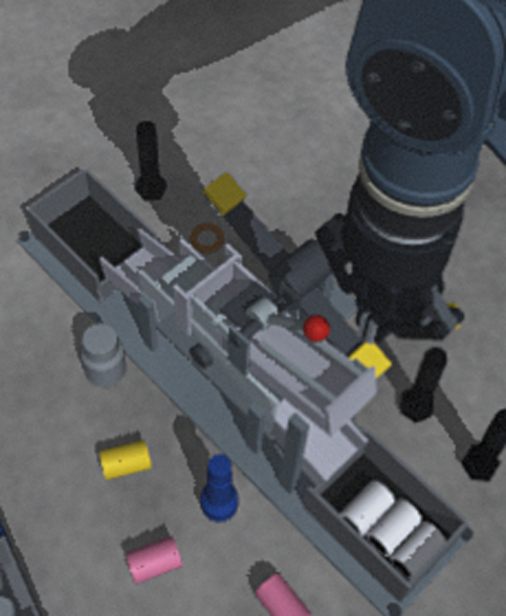

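All three ferrules lie in the left tray, at (368,505), (395,525) and (420,545) in the scene crop, and the chute and infeed are empty. Now I lower on the +y side of the knob and push it back.

Request:
{"api": "drive_tool", "payload": {"rows": "0.02 0 0.001 0 0 0 0; 0.04 0 0.001 0 0 0 0; 0.06 0 0.001 0 0 0 0; 0.073 0 0.001 0 0 0 0; 0.073 0 0.001 0 0 0 0"}}

```text
t: 7.95
tool_pos: [0.5341, 0.3255, 0.2557]
tool_rot: [-0.085, 0.703, 0.085, 0.701]
contact_force: [-0.4, -0.2, -1.1]
grip_width: 0.0001
```

Request:
{"api": "drive_tool", "payload": {"rows": "0 -0.006 0 0 0 0 0; 0 -0.012 0 0 0 0 0; 0 -0.017 0 0 0 0 0; 0 -0.022 0 0 0 0 0; 0 -0.027 0 0 0 0 0"}}

```text
t: 8.37
tool_pos: [0.5411, 0.3, 0.2575]
tool_rot: [-0.084, 0.702, 0.087, 0.702]
contact_force: [-1.6, 8.7, 6.1]
grip_width: -0.0002
```

Request:
{"api": "drive_tool", "payload": {"rows": "0 -0.006 0 0 0 0 0; 0 -0.013 0 0 0 0 0; 0 -0.02 0 0 0 0 0; 0 -0.027 0 0 0 0 0; 0 -0.034 0 0 0 0 0"}}

```text
t: 8.78
tool_pos: [0.5495, 0.2732, 0.2673]
tool_rot: [-0.081, 0.697, 0.093, 0.706]
contact_force: [0.3, 0.8, 1.9]
grip_width: -0.0001
```

```bash
python3 go.py 0 30 262;python3 -c "
from h import *
c=cam('wrist');save(c,'w8.png')"
```

```text
t 8.78 sorter-frame TCP [  1.3 106.1 267.3] F(sorter) [0.48 0.71 1.91] w -0.0001
tool axes in sorter (cols):
 [[ 0.015 -0.009  1.   ]
 [ 0.016  1.     0.009]
 [-1.     0.016  0.015]]
shift [ 0.0041 -0.0762 -0.0021]
px [ 9.052e+01 -2.000e-02 -1.400e+00]
mx [-8.947e+01  1.390e+00 -2.000e-02]
py [ 0.53  0.88 -0.9 ]
my [-179.46    1.41    1.38]
```

View pics/w8.png

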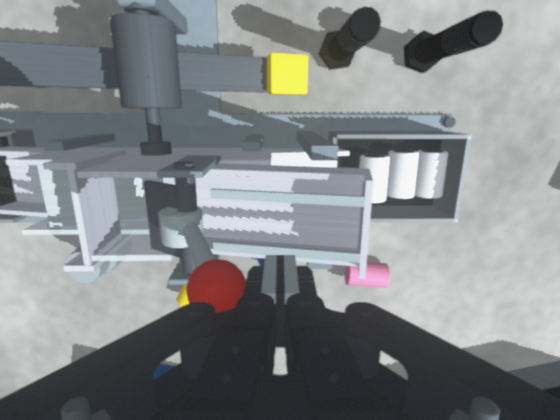

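The knob at (217,288) is moving back and the tray still shows three ferrules at (372,178), (403,175) and (432,175). I continue and square the tool up.

Request:
{"api": "drive_tool", "payload": {"rows": "0.001 -0.008 -0.001 0.5 0.9 -0.9 0; 0.003 -0.016 -0.001 0.5 0.9 -0.9 0; 0.004 -0.024 -0.002 0.5 0.9 -0.9 0; 0.004 -0.032 -0.002 0.5 0.9 -0.9 0; 0.004 -0.04 -0.002 0.5 0.9 -0.9 0"}}

```text
t: 9.25
tool_pos: [0.559, 0.2279, 0.2598]
tool_rot: [-0.086, 0.703, 0.079, 0.701]
contact_force: [0.7, 0.9, 0.6]
grip_width: 0.0001
```

Request:
{"api": "drive_tool", "payload": {"rows": "0 -0.006 0 0 0 0 0; 0 -0.012 0 0 0 0 0; 0 -0.018 0 0 0 0 0; 0 -0.023 0 0 0 0 0; 0 -0.027 0 0 0 0 0"}}

```text
t: 9.67
tool_pos: [0.5651, 0.2009, 0.2592]
tool_rot: [-0.086, 0.704, 0.079, 0.701]
contact_force: [-0.5, 0.9, -0.1]
grip_width: -0.0005
```

```bash
python3 go.py 0 28 262
```

```text
t 9.67 sorter-frame TCP [ -0.5  32.2 259.2] F(sorter) [-0.3   0.99 -0.07] w -0.0005
tool axes in sorter (cols):
 [[-0.006  0.004  1.   ]
 [-0.009  1.    -0.004]
 [-1.    -0.009 -0.006]]
shift [-0.0027 -0.0042  0.0005]
px [89.77  0.16  0.68]
mx [-90.23  -0.68   0.16]
py [-0.23 -0.33  0.53]
my [179.77   0.84   0.51]
```

Not at the stop yet, so I go on gently.

Request:
{"api": "drive_tool", "payload": {"rows": "-0.001 -0.003 0 0 0 -0.5 0; -0.002 -0.006 0 0 0 -0.5 0; -0.002 -0.009 0 0 0 -0.5 0; -0.002 -0.011 0 0 0 -0.5 0; -0.002 -0.011 0 0 0 -0.5 0"}}

```text
t: 10.08
tool_pos: [0.5663, 0.1945, 0.261]
tool_rot: [-0.087, 0.704, 0.08, 0.7]
contact_force: [-2.2, 11.2, -1.3]
grip_width: 0.0001
```

```bash
python3 go.py 0 28 262;python3 -c "
from h import *
c=cam('wrist');save(c,'w9.png')"
```

```text
t 10.08 sorter-frame TCP [ -0.9  25.8 261. ] F(sorter) [ 0.51 11.4  -1.26] w 0.0001
tool axes in sorter (cols):
 [[-0.006  0.001  1.   ]
 [-0.008  1.    -0.001]
 [-1.    -0.008 -0.006]]
shift [-0.0011  0.0022  0.0009]
px [8.993e+01 8.000e-02 6.600e-01]
mx [-9.006e+01 -6.600e-01  8.000e-02]
py [-0.07 -0.37  0.47]
my [179.93   0.74   0.58]
```

View pics/w9.png

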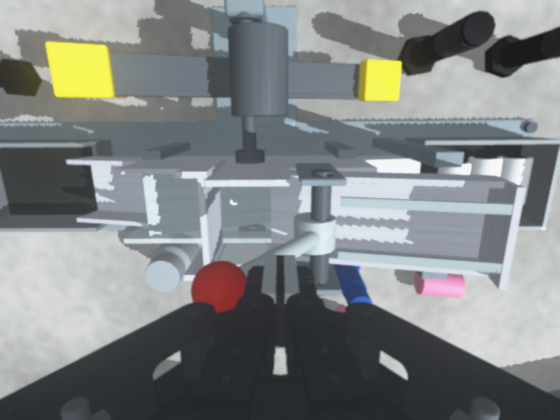

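The lever is on its closed stop: the push-back force is 11 N and the knob is at (220,288), leaning to −y. I back off, lift, and move clear.

Request:
{"api": "drive_tool", "payload": {"rows": "0 0.012 0 0 0 0 0; 0 0.02 0 0 0 0 0; -0.02 0.02 0 0 0 0 0; -0.05 0.02 0 0 0 0 0; -0.09 0.02 0 0 0 0 0"}}

```text
t: 10.55
tool_pos: [0.5605, 0.2148, 0.3482]
tool_rot: [-0.088, 0.706, 0.079, 0.698]
contact_force: [2.5, 0.7, 0.5]
grip_width: 0.0001
```

Request:
{"api": "drive_tool", "payload": {"rows": "0 0 -0.04 0 0 0 0; 0 0 -0.08 0 0 0 0; 0 0 -0.12 0 0 0 0; 0 0 -0.16 0 0 0 0; 0 0 -0.2 0 0 0 0"}}

```text
t: 10.97
tool_pos: [0.3649, 0.1673, 0.3514]
tool_rot: [-0.089, 0.706, 0.079, 0.698]
contact_force: [-0.4, 0.3, 1.0]
grip_width: 0.0001
```

Request:
{"api": "drive_tool", "payload": {"rows": "0 0 0 0 0 0 0; 0 0 0 0 0 0 0; 0 0 0 0 0 0 0; 0 0 0 0 0 0 0"}}

```text
t: 11.3
tool_pos: [0.366, 0.1675, 0.3514]
tool_rot: [-0.089, 0.706, 0.079, 0.699]
contact_force: [-0.1, 0.6, 0.2]
grip_width: -0.0001
```

Run:
```python
from h import *
from fit import centroid
p=np.load('pose.npy');r=R.from_euler('z',p[2]).as_matrix()
for n in('top','scene'):
    c=cam(n); save(c,n+'9.png',k=1.4)
    K=[r@np.array([0,(52-85*np.sin(np.radians(35)-q))/1000,(207+85*np.cos(np.radians(35)-q))/1000])+[p[0],p[1],0] for q in(0,.05,.1)]
    print(n,proj(c,np.array(K)).round(1).tolist(), centroid(c,*((229,190) if n=='top' else (285,232)),20,(0,150,90),(8,255,255)))
```

```text
top L [199.23106061 252.24242424] [190 244  20  18 264]
top R [300.4137931  230.47413793] [292 222  18  18 232]
top K [228.84615385 189.68269231] [224 184  11  12 104]
scene L [348.78333333 265.3375    ] [338 257  22  18 240]
scene R [278.80851064 223.21985816] [270 217  19  14 141]
scene K [284.86419753 231.7037037 ] [280 227  11  10  81]
[0.57318587 0.16971567 0.23755147] 13.610696728266312 [[-0.7 -0.1]
 [-0.1  0.3]
 [-0.9  0.4]
 [-0.5 -1. ]
 [-0.1 -0.6]
 [-0.7  0.1]]
L [0.451  0.2496 0.158 ]
R [0.5042 0.0297 0.078 ]
K [0.5724 0.1729 0.2766]
top [[228.0, 190.0], [226.0, 190.3], [224.0, 190.6]] (array([228.83495146, 189.77669903]), array([223, 184,  12,  12, 103], dtype=int32))
scene [[284.2, 231.8], [285.4, 232.3], [286.7, 232.8]] (array([284.73684211, 231.08421053]), array([280, 226,  11,  11,  95], dtype=int32))
```

View pics/top9.png

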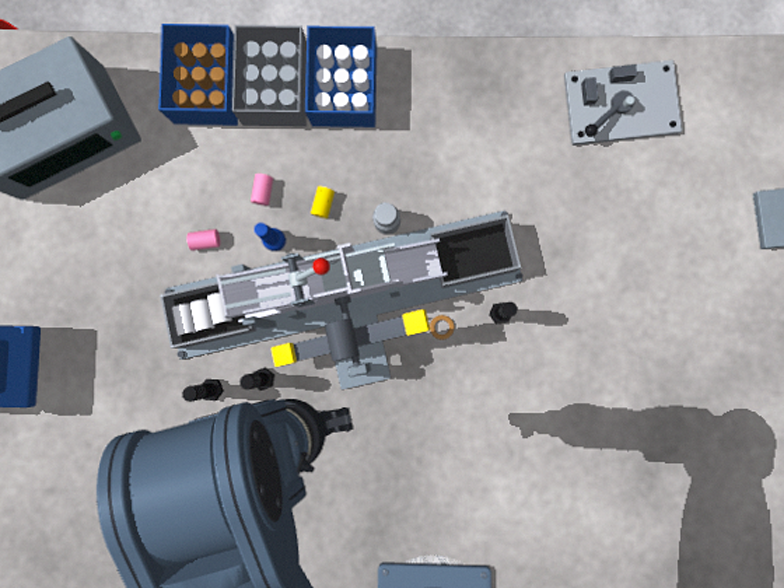

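View pics/scene9.png

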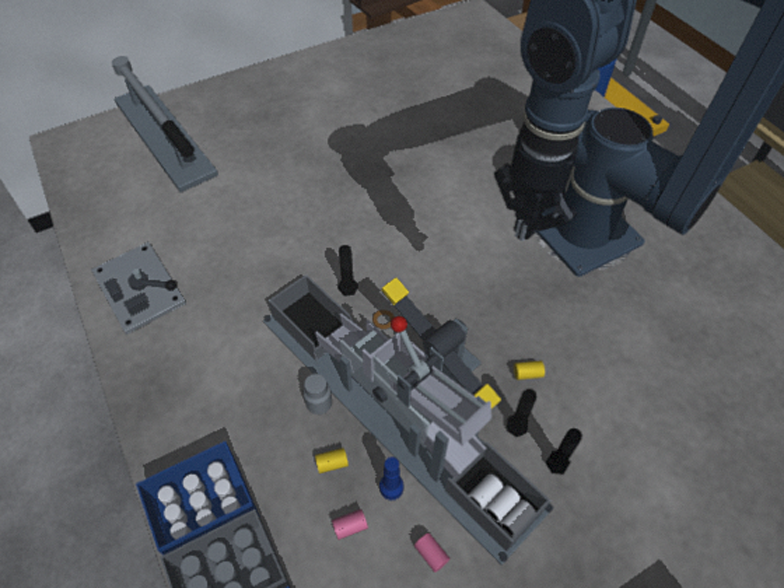

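The final views show the knob at its starting pixel, so the lever is closed. The gate is left side down, and the three ferrules are in the left tray at (485,487), (503,500) and (522,515). The bolts, washer, socket and plug gauge are unmoved, and the robot is clear.

```bash
python3 -c "
from h import *
print(bot.finish_job())"
```

```text
the job is handed in; nothing more can be done
None
```

The job is done and handed in at about 11.4 s of the 58 s allowed.

**What I did:** The gate started with its right side down. I pressed the raised left pad with the closed fingertips until the gate flopped to the left. I then pushed the red-knobbed lever to its open stop (about 6 N), and the three ferrules rolled into the left tray. Once they were all in, I pushed the lever back to its closed stop (about 11 N) and moved the arm clear.

**Last checks:**
- **Lever:** the knob is within 1 pixel of its starting position in both cameras, so the lever is closed again.
- **Gate:** it is still left side down.
- **Ferrules:** all three are in the left tray and the infeed is empty. I never touched them.
- **Other items:** by eye, the bolts, washer, socket and plug gauge stand where they did at the start.
- **Robot:** it is clear of everything, with wrist force near zero. The highest force reading during the job was about 11 N.

No check failed or disagreed.

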